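# Lift the purple plate onto the viewing stand

### The job

Pick up the lifter by its yellow handle, slide its blade under the purple glass plate, lift the plate off its green rack and set it down gently, centred and square, on the rails of the blue viewing stand. Then draw the blade out and put the lifter back down flat on the bench. The coated plates must not be touched by the gripper, and the teal plate stays where it is.

Things in the scene. Friction and masses are not known exactly. Their poses are not given: they have to be found in the camera images.
- lifter: Spatula, 0.15 kg, flat on the bench: dark steel blade 180 x 54 x 3 mm, on it an upright yellow handle 20 x 20 mm, faces along and across the blade, top 110 mm up; grip it about 85 mm up. Origin: blade's underside, below the handle. x to the blade's tip (at 150 mm; rear end -30), at first to +y within 25 deg. Carry a plate centred at x = 105. Nothing within 60 mm of the handle.
- plate_purple: Glass, 90 (x) x 130 (y) x 5 mm, 0.13 kg, purple top. Origin: centre of underside, 50 mm above the bench. It lies loose on the 2 rails of a fixed green rack, open in front and behind: base 100 x 132, 8 mm high; rails along x, 84 mm clear between. The blade enters from the front along x, between base and plate. x is away from the robot, within 20 deg; rack and plate agree to 5 mm, 4 deg.
- plate_teal: Same glass plate but with a teal top, on another such green rack; leave it alone. 90 (x) x 130 (y) x 5 mm, origin: centre of its underside, 50 mm above the bench.
- viewer: Viewing stand, fixed, empty: white base with bright pane and 2 blue rails, sized like the green racks: base 100 x 132, 8 mm high, rail tops 50 mm up, 84 mm clear between; grey strip behind it, 18 mm high. Origin: underside's centre. x along the rails, away from the robot within 15 deg. The plate goes across the rails over the origin, 90 mm side along x; the blade sinks between them, leaves to -x.
Mind the look-alikes: they are no part of the job. What is shaped like the plate_purple but brown or pink is not meant. Leave any red look-alike of the lifter alone.

How it is judged (in metres and radians):
On the way:
1. the purple plate is carried level on the lifter, clear above its rack (height (world z) of plate_purple above 0.07 m and contact force between lifter and plate_purple above 0.3 N and angle between plate_purple's own z axis and vertical below 0.3 rad), for 0.2 s.
At the end, for the whole second after the job is handed in: The purple plate lies flat and still on the viewing stand's rails, within 20 mm of its centre along them and 15 mm across, square within 11 degrees; the lifter lies still and flat (10 degrees, 12 mm) on the bench, touching neither plate nor stand (x of plate_purple in the frame of viewer between -0.02 and 0.02 m and y of plate_purple in the frame of viewer between -0.015 and 0.015 m and z of plate_purple in the frame of viewer between 0.044 and 0.056 m and angle between the x axis of plate_purple and the x axis of viewer, either way round below 0.2 rad and angle between plate_purple's own z axis and vertical below 0.1 rad and linear speed of each of plate_purple, lifter below 0.02 m/s and contact force between lifter and plate_purple below 0.05 N and contact force between lifter and viewer below 0.05 N and height (world z) of lifter below 0.012 m and angle between lifter's own z axis and vertical below 0.17 rad).
It fails at once if the gripper's fingers touch the purple plate (contact force between the fingers and plate_purple above 0.5 N).
It fails at once if the gripper's fingers touch the teal plate (contact force between the fingers and plate_teal above 0.5 N).
It fails at once if the teal plate is moved by more than 15 mm (distance of plate_teal from where it was at the start of the episode above 0.015 m).
It fails at once if the purple plate tips by more than 30 degrees (angle between plate_purple's own z axis and vertical above 0.52 rad).
It fails at once if the purple plate is dropped or flung (faster than 1 m/s) (linear speed of plate_purple above 1 m/s).
It also fails if it takes over 69 s, if anything falls off the work surface, if the arm or the gripper's body presses on something with over 40 N, if the wrist force passes 120 N, or if a joint passes its speed limit or range.

### The arm

A 6-joint arm with a two-finger parallel gripper is mounted at the origin on the work surface. World frame = base frame: x ahead of the robot, y to its left, z up, the work surface at z = 0. Lengths are in m, angles in degrees, forces in N, time in s.
With the tool pointing down it reaches from about 0.3 to 0.75 m from the base axis. Payload 8.5 kg.
Tool frame: the origin (TCP) lies on the centre line of the jaws, within the pads' length; the fingertips stand 14 mm ahead of it and the grasp point (between the pads) lies 5 mm behind it; z points along the fingers, x is the direction in which the jaws open and shut, and the axes are right-handed (so a half turn about z gives the same grasp; the last joint's range is limited). The gripper opens to 85 mm and grips with 20 to 120 N. Pads are 22 mm wide; open, the fingers measure 114 mm over their backs; the gripper's body (76 mm by 85 mm) begins 54 mm behind the grasp point. The pads swing forward as they close: fully open they stand 13 mm farther back than shut.
Start: joints at [-89.513, 21.807, 74.336, -0, 83.858, -12.336], TCP at [0.122, -0.536, 0.245] pointing down, gripper open.
Joint ranges: [-178.18, 178.18], [-50.72, 133.34], [12.68, 142.11], [-81.47, 261.47], [9.98, 163.14], [-165.26, 165.26]. Speed limits (degrees/s): [136.94, 136.94, 180, 180, 180, 180].

### API

Orientations are given as a 3x3 rotation matrix whose columns are the frame's x, y, z axes.
In Python, from rig import * gives the robot as it stands.
- The arm moves only by the shell command python3 -m crank 'ROWS' [FORCE]. ROWS is JSON, one flat list of numbers, 7 for each row, row after row: the turn, a rotation vector about the world's x, y, z in rad, then the shift along the world's x, y, z in m, then the opening in per cent of the stroke, from 0 (shut) to 100 (fully open). A call has 1 to 20 rows; each row shifts and turns the commanded pose from where the row before left it; what a row does not reach is not made up. A row lasts 1/10 s, in which the tool goes at most 50 mm and 8.59 degrees, less where a joint would pass 70% of its speed; a pose out of reach is approached as far as the arm can. A call is refused whole if a number of a shift passes 0.05 or a number of a turn 0.15, either way. A call with a gripper value outside its range is refused whole. The fingers move at their own pace and stop on an object; FORCE is the grip in N (left out, the last holds). Time passes only in rows, so rows that do not move let the fingers close. It gives the time, the measured TCP pose, the force and the opening at its end, in the units of the state.
- observe(): the state, without advancing time (a new reading comes with each control period).
- get_image(name): name is "scene" or "top" or "wrist"; returns a dict with "frame" (480x640x3 uint8, red, green, blue), "fov_y" (degrees; the focal length in pixels is half the picture's height over the tangent of half this angle, whatever the lens; pixels are square), "cx", "cy" (the principal point, pixels), "world_to_cam" (4x4, takes a point from world to camera coordinates). Camera axes: x right, y up, looking along -z (the intrinsics and any distortion apply to the point x, -y, -z); pixel columns grow to the right and rows downward; lengths in m; the calibration is good to about 2 mm. A picture is of the moment at which its call begins. There is no depth.
- close_job(): hands the job in, once; it reports no verdict.
The state is a dict: "time_s": time; "q": joint angles; "qvel": joint speeds; "joint_efforts": joint torques, N m; "position": TCP position; "tool_rot": TCP orientation; "ft_force": force on the tool from outside, world axes, zero at the start; "wrist_torque": the same for the moment, N m; "grip_width": finger opening in m.
Only numpy, scipy, OpenCV 4.12 (cv2) and the standard library are available. Lean on these libraries where they do the work, as an engineer would, in place of code of your own. Each camera call takes 0.05 s, during which the arm holds its last target. There are 200 camera calls.

## Working session

There is one attempt and no reset: what is moved stays moved. The work goes in short steps, Python scripts to look and compute and a shell command to move; the robot and the scene stay as the last step left them, time stands still between calls to the robot, and variables do not carry over. Pictures are saved under pics/ and viewed, about 8 in all and at most 12, crops included, and the job is handed in when it is done.

```bash
mkdir -p pics; ls
python3 - <<'E'
from rig import *
import cv2
for n in ("top","scene"):
    d=get_image(n); cv2.imwrite(f"pics/{n}0.png",d["frame"][:,:,::-1])
    print(n,{k:v for k,v in d.items() if k!="frame"})
print(observe())
E
```

```text
pics
top {'fov_y': 54.34543175551014, 'cx': 315.3467207461777, 'cy': 233.31608488193288, 'world_to_cam': array([[-0.0132426 , -0.99986814,  0.00939881, -0.10367596],
       [ 0.98592378, -0.01148999,  0.16680014, -0.43714927],
       [-0.16667015,  0.01147538,  0.98594593, -1.26446595],
       [ 0.        ,  0.        ,  0.        ,  1.        ]])}
scene {'fov_y': 42.89635221526474, 'cx': 317.94153817037784, 'cy': 240.61798361888083, 'world_to_cam': array([[-0.72459683,  0.68916771, -0.00270155,  0.39494697],
       [-0.55646021, -0.5827454 ,  0.59224981,  0.14944292],
       [ 0.40658513,  0.43064564,  0.80574988, -1.44457705],
       [ 0.        ,  0.        ,  0.        ,  1.        ]])}
{'time_s': 0.1, 'q': array([-8.95132306e+01,  2.18379314e+01,  7.43801135e+01,  1.38065366e-04,
        8.38600442e+01, -1.23336050e+01]), 'qvel': array([-0.07253187, -0.056271  , -0.13591011, -0.01381626, -0.05109695,
        0.21535063]), 'joint_efforts': array([ 1.63840319e-03, -4.49228203e+01, -2.31656939e+01, -2.79663864e-04,
        3.68227920e-03, -8.84689143e-06]), 'position': array([ 0.12205883, -0.5360223 ,  0.24476776]), 'tool_rot': array([[ 2.21894987e-01, -9.75070569e-01, -9.18300822e-06],
       [-9.75069661e-01, -2.21894793e-01,  1.36288351e-03],
       [-1.33094526e-03, -2.93462947e-04, -9.99999071e-01]]), 'ft_force': array([-0.41666787,  0.74050067,  0.56616041]), 'wrist_torque': array([-0.04885173, -0.01146088, -0.0108486 ]), 'grip_width': 0.08539835653998831}
```

View pics/top0.png

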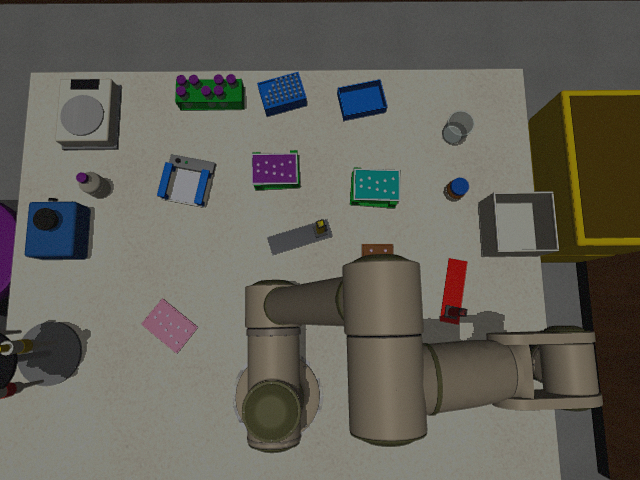

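View pics/scene0.png

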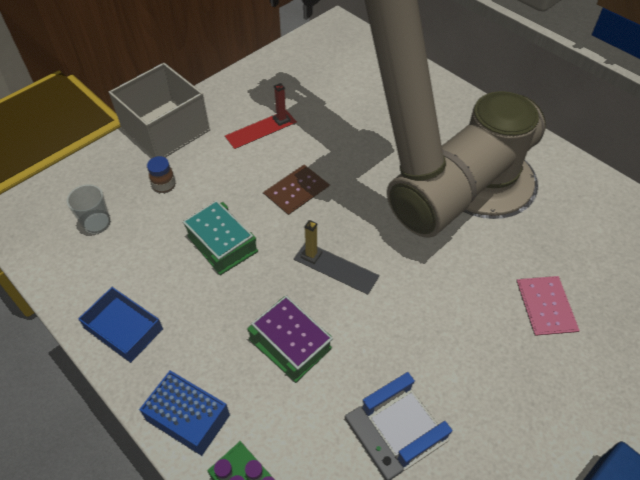

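Top view: the lifter lies at about (300,237) with its handle at (321,226), the purple plate at (275,170), the viewer at (186,183) and the teal plate at (375,187). The scene view agrees: handle (311,240), purple (291,330), viewer (400,425).

```bash
cat > h.py <<'E'
from rig import *
import cv2, numpy as np
def cast(d,px,z):
    f=240/np.tan(np.radians(d["fov_y"]/2)); px=np.atleast_2d(px).astype(float)
    r=np.c_[(px[:,0]-d["cx"])/f,-(px[:,1]-d["cy"])/f,-np.ones(len(px))]
    M=d["world_to_cam"];R=M[:3,:3];c=-R.T@M[:3,3];w=r@R
    return c+w*((z-c[2])/w[:,2])[:,None]
def blobs(d,lo,hi,roi=None,amin=60,k=3):
    hsv=cv2.cvtColor(d["frame"],cv2.COLOR_RGB2HSV); m=cv2.inRange(hsv,lo,hi)
    if roi: q=np.zeros_like(m);q[roi[1]:roi[3],roi[0]:roi[2]]=1;m*=q
    if k: m=cv2.morphologyEx(m,cv2.MORPH_CLOSE,np.ones((k,k),np.uint8))
    cs=cv2.findContours(m,cv2.RETR_EXTERNAL,cv2.CHAIN_APPROX_NONE)[0]
    return sorted([c for c in cs if cv2.contourArea(c)>amin],key=cv2.contourArea,reverse=True)
def rect(d,c,z):
    w=cast(d,c[:,0,:],z)[:,:2]; (x,y),(a,b),t=cv2.minAreaRect((w*1000).astype(np.float32))
    if a<b: a,b,t=b,a,t+90
    t=(t+90)%180-90   # direction of long side
    return np.round([x,y,a,b,t],1)
E
python3 - <<'E'
from h import *
R={"top":dict(pur=(245,145,305,195),lif=(262,214,336,258),vie=(150,150,222,212),teal=(340,160,405,212)),
"scene":dict(pur=(240,290,335,385),lif=(290,215,385,297),vie=(340,370,455,476),teal=(180,195,260,275))}
for n in R:
    d=get_image(n);r=R[n]
    for lab,lo,hi,roi,z,am in [("pur",(135,80,40),(165,255,255),r["pur"],.055,60),("teal",(80,100,60),(95,255,255),r["teal"],.055,60),
      ("blue",(100,130,60),(120,255,255),r["vie"],.05,60),("blade",(0,0,30),(180,70,115),r["lif"],.003,60),("yel",(15,100,60),(35,255,255),r["lif"],.11,8)]:
        for c in blobs(d,lo,hi,roi,am)[:3]: print(n,lab,rect(d,c,z),cv2.boundingRect(c))
d=get_image("top");f=d["frame"]
cv2.imwrite("pics/topz.png",cv2.resize(f[145:265,145:345],None,fx=4,fy=4,interpolation=cv2.INTER_CUBIC)[:,:,::-1])
E
```

```text
top pur [620.2   4.5 118.5  81.2 -89.5] (253, 154, 43, 29)
top teal [ 570.6 -281.7  120.9   81.2   87.5] (355, 170, 44, 29)
top blue [571.3 208.6  98.8  21.1 -11.6] (194, 169, 15, 35)
top blue [592.6 312.3  99.   21.  -12. ] (157, 162, 16, 35)
top blade [433.2 -64.1 181.2  58.7 -72.9] (267, 219, 66, 37)
top yel [ 450.3 -121.6   15.2   14.2   17.2] (317, 220, 7, 7)
scene pur [620.9   7.5 119.2  79.4 -89.4] (255, 299, 74, 66)
scene teal [ 572.  -280.1  119.3   79.3   87.8] (186, 203, 63, 53)
scene blue [596.2 316.   98.4  21.1 -11.5] (399, 422, 53, 40)
scene blue [574.8 212.3  98.   20.8 -11.6] (364, 373, 50, 36)
scene blade [435.  -64.1 185.4  60.6 -74.5] (294, 238, 85, 57)
scene blade [305.2 -80.7  72.6  60.7  46.3] (357, 215, 28, 27)
scene yel [476.4 -91.7  85.6  19.5  47.1] (306, 222, 11, 36)
```

View pics/topz.png

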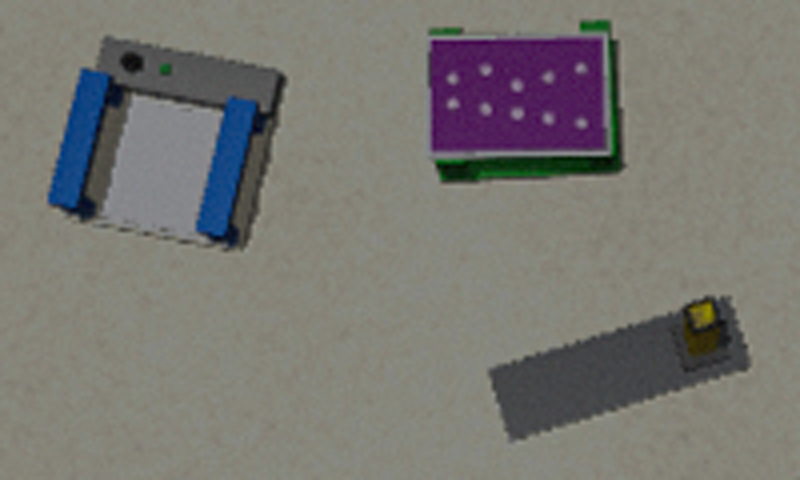

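The crop confirms the blobs. Lifter origin is about (0.451, -0.122) at yaw 106.5°. The plate is at (0.620, 0.006) with yaw about 0.5°, and the viewer at (0.584, 0.262) with yaw about -11.7°. I'll grip along the blade with tool yaw 106.5, which leaves q6 in range for the later turns.

```bash
python3 -m crank '[0,0,0.1336,0.0165,0.0205,0,100, 0,0,0.1336,0.0165,0.0205,0,100, 0,0,0.1336,0.0165,0.0205,0,100, 0,0,0.1336,0.0165,0.0205,0,100, 0,0,0.1336,0.0165,0.0205,0,100, 0,0,0.1336,0.0165,0.0205,0,100, 0,0,0.1336,0.0165,0.0205,0,100, 0,0,0.1336,0.0165,0.0205,0,100, 0,0,0.1336,0.0165,0.0205,0,100, 0,0,0.1336,0.0165,0.0205,0,100, 0,0,0.1336,0.0165,0.0205,0,100, 0,0,0.1336,0.0165,0.0205,0,100, 0,0,0.1336,0.0165,0.0205,0,100, 0,0,0.1336,0.0165,0.0205,0,100, 0,0,0.1336,0.0165,0.0205,0,100, 0,0,0.1336,0.0165,0.0205,0,100, 0,0,0.1336,0.0165,0.0205,0,100, 0,0,0.1336,0.0165,0.0205,0,100, 0,0,0.1336,0.0165,0.0205,0,100, 0,0,0.1336,0.0165,0.0205,0,100]'
python3 -m crank '[0,0,0.1336,0,0.003,0,100, 0,0,0.1336,0,0.002,0,100, 0,0,0.1336,0,0,0,100, 0,0,0.1336,0,0,0,100, 0,0,0,0,0,0,100, 0,0,0,0,0,0,100]'
python3 - <<'E'
from h import *
d=get_image("wrist");cv2.imwrite("pics/w1.png",d["frame"][:,:,::-1]);print({k:v for k,v in d.items() if k!="frame"})
for c in blobs(d,(15,100,60),(35,255,255),None,100)[:2]: print("yel",rect(d,c,.11),cv2.boundingRect(c))
for c in blobs(d,(0,0,30),(180,70,115),None,2000)[:3]: print("blade",rect(d,c,.003),cv2.boundingRect(c))
E
```

```text
time_s: 2.25
position: [0.4526, -0.1253, 0.2453]
tool_rot: [[0.238, 0.971, 0.0], [0.971, -0.238, -0.0], [-0.0, 0.0, -1.0]]
ft_force: [0.2, -0.2, 0.2]
grip_width: 0.0852
time_s: 2.85
position: [0.452, -0.1213, 0.2453]
tool_rot: [[-0.281, 0.96, -0.0], [0.96, 0.281, 0.0], [0.0, -0.0, -1.0]]
ft_force: [-0.5, -0.5, 0.0]
grip_width: 0.0854
{'fov_y': 63.978888526438816, 'cx': 319.33407013168625, 'cy': 248.16318778220327, 'world_to_cam': array([[-2.80209637e-01,  9.59938436e-01,  8.70850446e-04,
         2.42038611e-01],
       [-9.19719900e-01, -2.68209632e-01, -2.86668621e-01,
         4.20604289e-01],
       [-2.74950657e-01, -8.11282489e-02,  9.58029406e-01,
        -2.65276398e-01],
       [ 0.00000000e+00,  0.00000000e+00,  0.00000000e+00,
         1.00000000e+00]])}
yel [ 432.8 -125.    17.6   15.6  -73.7] (308, 202, 26, 23)
blade [346.5 -40.1 375.6 202.2 -27.8] (248, 0, 392, 260)
blade [ 686.2 -224.7  380.9  181.9  -85.8] (0, 314, 331, 143)
blade [562.8 165.4 270.6  82.1  88.6] (425, 315, 215, 97)
```

View pics/w1.png

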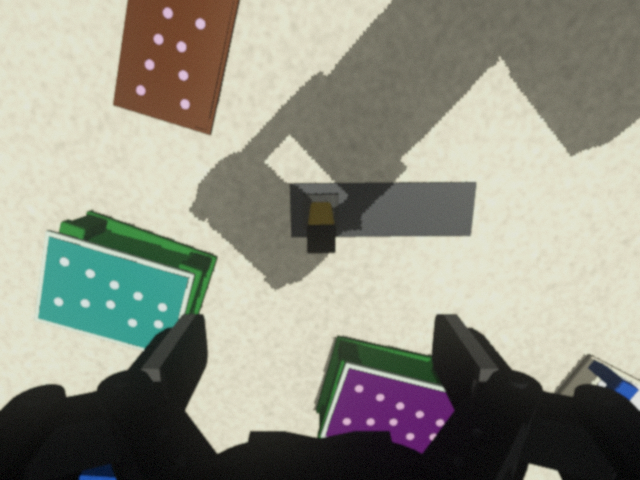

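The wrist view shows the blade with corners (290,183), (476,181), (471,236), (292,237), parallel to the image rows. The handle's dark top is centred at about (321,239).

Run:
```python
from h import *
d=get_image("wrist")
print(cast(d,[[321,239],],.11).round(4))
w=cast(d,[(290,183),(476,181),(471,236),(292,237)],.003);print(w.round(4),w.mean(0))
v=(w[1]+w[2]-w[0]-w[3])/2;print(np.degrees(np.arctan2(v[1],v[0])),np.linalg.norm(v), w.mean(0)-.06*v/np.linalg.norm(v))
```

```text
[[ 0.4508 -0.1194  0.11  ]]
[[ 0.4335 -0.155   0.003 ]
 [ 0.3817  0.0158  0.003 ]
 [ 0.4336  0.0324  0.003 ]
 [ 0.4848 -0.1391  0.003 ]] [ 0.4334204  -0.06145891  0.003     ]
106.75358859011061 0.17876214280336397 [ 0.45071578 -0.11891211  0.003     ]
```

```bash
python3 -m crank '[0,0,0,-0.001,0.002,-0.02,100, 0,0,0,0,0,-0.03,100, 0,0,0,0,0,-0.03,100, 0,0,0,0,0,-0.03,100, 0,0,0,0,0,-0.03,100, 0,0,0,0,0,-0.02,100, 0,0,0,0,0,-0.005,100, 0,0,0,0,0,0,100, 0,0,0,0,0,0,10, 0,0,0,0,0,0,10, 0,0,0,0,0,0,10, 0,0,0,0,0,0,10, 0,0,0,0,0,0,10, 0,0,0,0,0,0,10, 0,0,0,0,0,0,10, 0,0,0,0,0,0,10]' 100
```

```text
time_s: 4.55
position: [0.4514, -0.1194, 0.0809]
tool_rot: [[-0.285, 0.959, 0.001], [0.959, 0.285, -0.001], [-0.001, 0.001, -1.0]]
ft_force: [-0.5, 1.1, 6.5]
grip_width: 0.0191
```

```bash
python3 -m crank '[0,0,0,0,0,0.02,10, 0,0,0,0,0,0.03,10, 0,0,0,0,0,0.04,10, 0,0,-0.1156,-0.0038,0.0078,0,10, 0,0,-0.1156,-0.0038,0.0078,0,10, 0,0,-0.1156,-0.0038,0.0078,0,10, 0,0,-0.1156,-0.0038,0.0078,0,10, 0,0,-0.1156,-0.0038,0.0078,0,10, 0,0,-0.1156,-0.0038,0.0078,0,10, 0,0,-0.1156,-0.0038,0.0078,0,10, 0,0,-0.1156,-0.0038,0.0078,0,10, 0,0,-0.1156,-0.0038,0.0078,0,10, 0,0,-0.1156,-0.0038,0.0078,0,10, 0,0,-0.1156,-0.0038,0.0078,0,10, 0,0,-0.1156,-0.0038,0.0078,0,10, 0,0,-0.1156,-0.0038,0.0078,0,10, 0,0,-0.1156,-0.0038,0.0078,0,10, 0,0,-0.1156,-0.0038,0.0078,0,10, 0,0,-0.1156,-0.0038,0.0078,0,10, 0,0,0,0,0,0,10]'
python3 - <<'E'
from h import *
for n in ("wrist","scene"):
    d=get_image(n);cv2.imwrite(f"pics/{n}2.png",d["frame"][:,:,::-1])
    if n=="wrist": print({k:v for k,v in d.items() if k!="frame"})
    for c in blobs(d,(135,80,40),(165,255,255),None,1500): print(n,rect(d,c,.055),cv2.boundingRect(c))
print(observe()["q"],observe()["position"])
w,s=[cv2.imread(f"pics/{n}2.png") for n in("wrist","scene")]
cv2.imwrite("pics/both2.png",np.vstack([cv2.resize(w,(400,300)),cv2.resize(s[120:420,180:580],(400,300))]))
E
```

```text
time_s: 6.55
position: [0.3896, 0.0062, 0.1702]
tool_rot: [[1.0, 0.01, -0.001], [0.01, -1.0, 0.0], [-0.001, -0.0, -1.0]]
ft_force: [0.5, 0.4, -2.1]
grip_width: 0.019
{'fov_y': 63.978888526438816, 'cx': 319.33407013168625, 'cy': 248.16318778220327, 'world_to_cam': array([[ 9.99960659e-01,  8.69706500e-03, -1.74387256e-03,
        -3.89069645e-01],
       [-8.83207123e-03,  9.58029835e-01, -2.86532424e-01,
         1.24792436e-02],
       [-8.21309181e-04,  2.86536554e-01,  9.58068958e-01,
        -3.09531639e-01],
       [ 0.00000000e+00,  0.00000000e+00,  0.00000000e+00,
         1.00000000e+00]])}
wrist [597.9   7.1 120.4  35.7 -89.4] (589, 158, 51, 175)
scene [620.9   7.5 119.3  79.5 -89.6] (255, 299, 74, 66)
[-1.67167183e+01  1.07258341e+01  1.04775419e+02 -7.35558115e-03
  6.44997907e+01 -1.74699314e+01] [0.39029245 0.00543788 0.17032079]
```

View pics/both2.png

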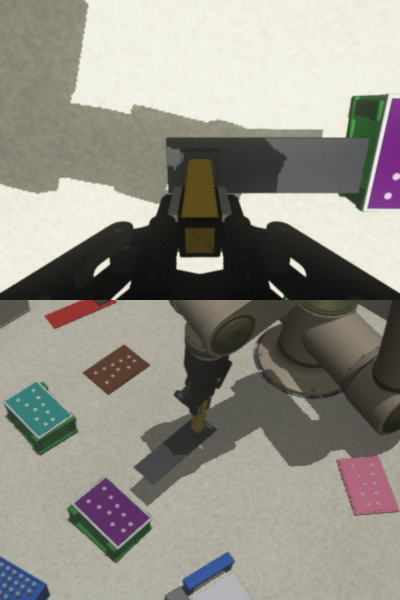

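Wrist view: the blade sits level and square in the grip, and its tip (367,165 in the half-size view) lines up with the gap between the rack rails. The plate is at about (0.620, 0.0065). Next I lower the blade to about 27 mm and slide it in.

```bash
python3 -m crank '[0,0,0,0,0,-0.02,10, 0,0,0,0,0,-0.023,10, 0,0,0,0,0,-0.02,10, 0,0,0,0,0,0,10, 0,0,0,0.01,0,0,10, 0,0,0,0.01,0,0,10, 0,0,0,0.01,0,0,10, 0,0,0,0.01,0,0,10, 0,0,0,0.01,0,0,10, 0,0,0,0.01,0,0,10, 0,0,0,0,0,0,10]'
python3 - <<'E'
from h import *
w=get_image("wrist")["frame"];s=get_image("scene")["frame"]
cv2.imwrite("pics/both3.png",np.vstack([cv2.resize(w,(400,300)),s[180:480,180:580]])[:,:,::-1])
E
```

```text
time_s: 7.75
position: [0.4516, 0.0054, 0.1073]
tool_rot: [[1.0, 0.01, 0.001], [0.01, -1.0, -0.0], [0.001, 0.0, -1.0]]
ft_force: [-0.3, -0.6, -1.7]
grip_width: 0.0187
```

View pics/both3.png

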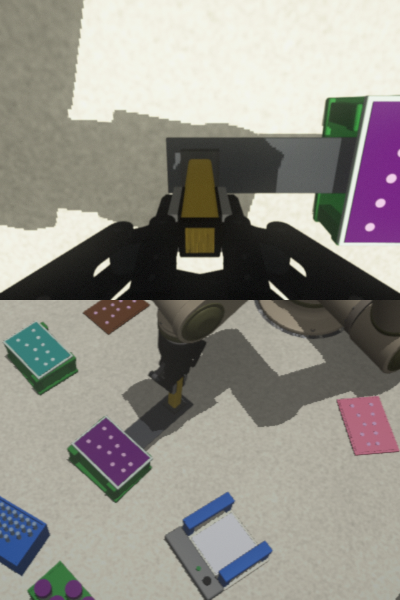

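The wrist and scene views show the tip under the plate between the rails, the plate undisturbed, and no contact force. I'll finish inserting and lift.

```bash
python3 -m crank '[0,0,0,0.012,0.0002,0,10, 0,0,0,0.012,0.0002,0,10, 0,0,0,0.012,0.0002,0,10, 0,0,0,0.012,0.0002,0,10, 0,0,0,0.01,0.0002,0,10, 0,0,0,0.006,0,0,10, 0,0,0,0,0,0,10, 0,0,0,0,0,0.005,10, 0,0,0,0,0,0.005,10, 0,0,0,0,0,0.003,10, 0,0,0,0,0,0.002,10, 0,0,0,0,0,0.002,10, 0,0,0,0,0,0.002,10, 0,0,0,0,0,0.002,10, 0,0,0,0,0,0.002,10, 0,0,0,0,0,0.002,10, 0,0,0,0,0,0.003,10, 0,0,0,0,0,0.003,10]'
python3 - <<'E'
from h import *
for n in("top","scene"):
    d=get_image(n)
    for c in blobs(d,(135,80,40),(165,255,255),None,500)[:3]: print(n,rect(d,c,.058),cv2.boundingRect(c))
w=get_image("wrist")["frame"];s=get_image("scene")["frame"]
cv2.imwrite("pics/both4.png",np.vstack([cv2.resize(w,(400,300)),s[180:480,180:580]])[:,:,::-1])
E
```

```text
time_s: 9.65
position: [0.5142, 0.0065, 0.1385]
tool_rot: [[1.0, 0.01, -0.0], [0.01, -1.0, 0.0], [-0.0, -0.0, -1.0]]
ft_force: [-0.2, 0.6, -2.4]
grip_width: 0.0193
top [400.3 724.8 247.3  40.5   5.6] (0, 205, 16, 91)
scene [618.4   4.  120.3  79.9 -89.4] (255, 296, 74, 67)
```

View pics/both4.png

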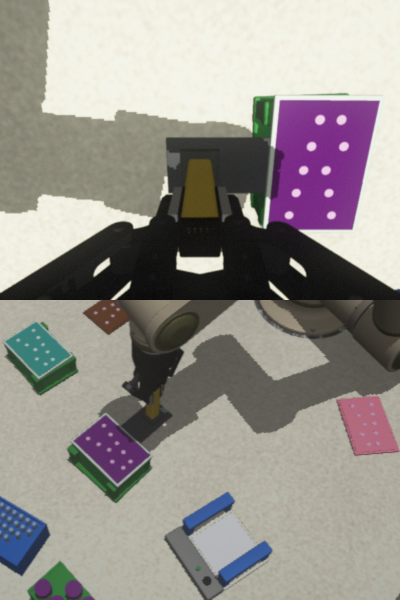

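The plate sits on the blade just clear of the rack, level and centred between the fingers' view lines. I'll lift further and measure it.

```bash
python3 -m crank '[0,0,0,0,0,0.004,10, 0,0,0,0,0,0.006,10, 0,0,0,0,0,0.007,10, 0,0,0,0,0,0.007,10, 0,0,0,0,0,0.006,10, 0,0,0,0,0,0.003,10, 0,0,0,0,0,0,10, 0,0,0,0,0,0,10]'
python3 - <<'E'
from h import *
p=observe();print(p["position"],p["ft_force"])
for n in("wrist","scene","top"):
    d=get_image(n)
    for c in blobs(d,(135,80,40),(165,255,255),None,200)[:3]:
        for z in (.055,.098): print(n,z,rect(d,c,z),cv2.boundingRect(c))
E
```

```text
time_s: 10.65
position: [0.5142, 0.0066, 0.1712]
tool_rot: [[1.0, 0.01, -0.0], [0.01, -1.0, 0.0], [-0.0, -0.0, -1.0]]
ft_force: [-0.3, 0.4, -3.2]
grip_width: 0.019
[0.51416446 0.00655001 0.17119491] [-0.30328173  0.43614343 -3.15406545]
wrist 0.055 [643.2  -9.4 148.7  99.1 -89.7] (430, 161, 176, 208)
wrist 0.098 [620.5   6.4 122.7  81.7 -89.7] (430, 161, 176, 208)
scene 0.055 [605.9 -11.4 124.5  83.1 -89.6] (253, 287, 76, 68)
scene 0.098 [620.6   7.5 119.3  79.6 -89.6] (253, 287, 76, 68)
scene 0.055 [870.7 116.9  27.5  25.  -85.7] (215, 459, 16, 19)
scene 0.098 [874.3 130.3  26.3  24.  -85.7] (215, 459, 16, 19)
scene 0.055 [834.7 152.4  27.4  24.4  50.4] (246, 460, 16, 18)
scene 0.098 [839.8 164.4  26.2  23.4  50.4] (246, 460, 16, 18)
top 0.055 [399.5 726.7 250.3  40.6   5.6] (0, 205, 16, 92)
top 0.098 [393.4 698.8 241.8  39.2   5.6] (0, 205, 16, 92)
```

```bash
python3 -m crank '[0,0,-0.006,-0.001,0.006,0,10, 0,0,-0.01,-0.0015,0.011,0,10, 0,0,-0.0115,-0.0018,0.016,0,10, 0,0,-0.0115,-0.0018,0.016,0,10, 0,0,-0.0115,-0.0018,0.016,0,10, 0,0,-0.0115,-0.0018,0.016,0,10, 0,0,-0.0115,-0.0018,0.016,0,10, 0,0,-0.0115,-0.0018,0.016,0,10, 0,0,-0.0115,-0.0018,0.016,0,10, 0,0,-0.0115,-0.0018,0.016,0,10, 0,0,-0.0115,-0.0018,0.016,0,10, 0,0,-0.0115,-0.0018,0.016,0,10, 0,0,-0.0115,-0.0018,0.016,0,10, 0,0,-0.0115,-0.0018,0.016,0,10, 0,0,-0.0115,-0.0018,0.016,0,10, 0,0,-0.0115,-0.0018,0.016,0,10, 0,0,-0.0115,-0.0018,0.016,0,10, 0,0,-0.01,-0.0018,0.011,0,10, 0,0,-0.008,-0.0015,0.007,0,10, 0,0,-0.0065,-0.0012,0.0035,0,10]'
python3 -m crank '[0,0,0,0,0,0,10, 0,0,0,0,0,0,10]'
python3 - <<'E'
from h import *
p=observe();print(p["position"],p["ft_force"])
for n in("wrist","scene","top"):
    d=get_image(n)
    for c in blobs(d,(135,80,40),(165,255,255),None,800)[:1]: print(n,rect(d,c,.098),cv2.boundingRect(c))
    for c in blobs(d,(100,130,60),(120,255,255),{"wrist":None,"scene":(340,350,455,476),"top":(140,150,222,212)}[n],60)[:4]: print(n,"blue",rect(d,c,.05),cv2.boundingRect(c))
w=get_image("wrist")["frame"];s=get_image("scene")["frame"]
cv2.imwrite("pics/both5.png",np.vstack([cv2.resize(w,(400,300)),s[180:480,180:580]])[:,:,::-1])
E
```

```text
time_s: 12.8
position: [0.4799, 0.2857, 0.1712]
tool_rot: [[0.979, -0.202, -0.0], [-0.202, -0.979, 0.0], [-0.0, 0.0, -1.0]]
ft_force: [0.8, -0.2, -2.8]
grip_width: 0.0193
time_s: 13.0
position: [0.4803, 0.2847, 0.1713]
tool_rot: [[0.979, -0.202, -0.0], [-0.202, -0.979, -0.0], [-0.0, 0.0, -1.0]]
ft_force: [-0.1, 0.2, -2.7]
grip_width: 0.019
[0.48028792 0.28472371 0.17130058] [-0.0669345   0.1562253  -2.74429887]
wrist [584.1 262.  122.8  81.8  78.2] (430, 161, 176, 208)
wrist blue [554.3 323.5  20.2  19.7  78.1] (405, 151, 34, 33)
wrist blue [531.6 218.5  19.9  15.9 -11.7] (395, 309, 29, 21)
scene [584.5 262.6 119.8  80.   78.4] (370, 365, 82, 82)
scene blue [596.5 316.6  98.9  20.2 -11.8] (399, 428, 53, 35)
top [584.2 261.3 120.8  80.8  77.9] (156, 159, 47, 37)
top blue [570.4 204.5  98.8  19.5 -18.1] (194, 170, 15, 34)
```

View pics/both5.png

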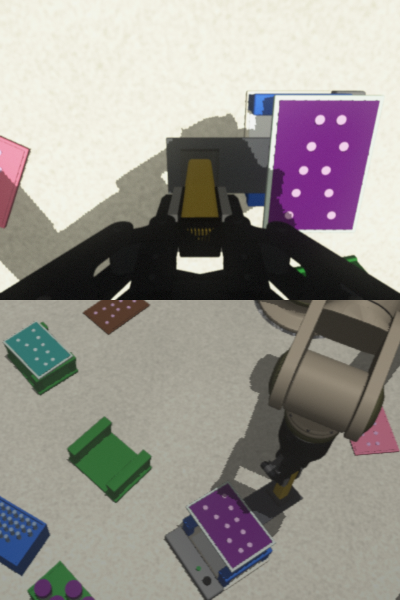

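Views agree: the plate is at (0.584, 0.262) with yaw -11.8°, over the stand's centre at (0.584, 0.2625) with yaw -11.7°. I'll lower it gently.

```bash
python3 -m crank '[0,0,0,0,0,-0.006,10, 0,0,0,0,0,-0.01,10, 0,0,0,0,0,-0.01,10, 0,0,0,0,0,-0.006,10, 0,0,0,0,0,-0.004,10, 0,0,0,0,0,-0.002,10, 0,0,0,0,0,-0.002,10, 0,0,0,0,0,-0.002,10, 0,0,0,0,0,-0.002,10, 0,0,0,0,0,-0.002,10, 0,0,0,0,0,-0.002,10, 0,0,0,0,0,-0.002,10, 0,0,0,0,0,-0.002,10, 0,0,0,0,0,-0.004,10, 0,0,0,0,0,-0.004,10, 0,0,0,0,0,-0.004,10, 0,0,0,0,0,0,10, 0,0,0,0,0,0,10]'
python3 - <<'E'
from h import *
p=observe();print(p["position"],p["ft_force"])
for n in("wrist","scene","top"):
    d=get_image(n)
    for c in blobs(d,(135,80,40),(165,255,255),None,800)[:1]: print(n,rect(d,c,.055),cv2.boundingRect(c))
w=get_image("wrist")["frame"];s=get_image("scene")["frame"]
cv2.imwrite("pics/both6.png",np.vstack([cv2.resize(w,(400,300)),s[180:480,180:580]])[:,:,::-1])
E
```

```text
time_s: 15.05
position: [0.4803, 0.285, 0.1072]
tool_rot: [[0.979, -0.202, -0.0], [-0.202, -0.979, -0.0], [-0.0, 0.0, -1.0]]
ft_force: [-0.1, 0.0, -0.8]
grip_width: 0.019
[0.48026319 0.28503576 0.10722692] [-0.09841043  0.00392276 -0.83150558]
wrist [584.4 262.4 122.7  82.4  78.1] (443, 164, 197, 227)
scene [584.5 263.3 120.   80.1  78.1] (369, 376, 78, 80)
top [583.9 261.5 120.7  81.1  78.5] (162, 164, 45, 36)
```

View pics/both6.png

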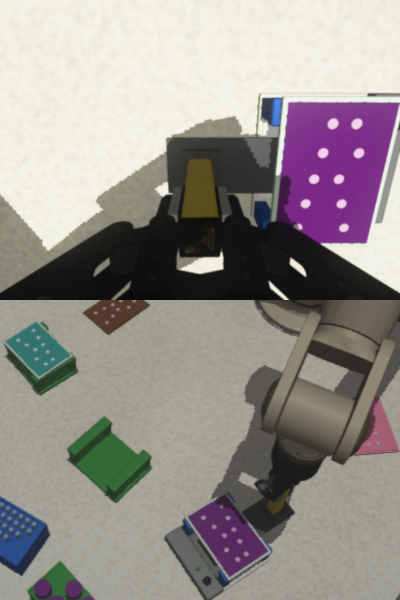

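The plate lies on the rails at (0.5843, 0.2625), square, with the blade free in the gap below. I'll draw it out along -x.

```bash
python3 -m crank '[0,0,0,-0.0049,0.001,0,10, 0,0,0,-0.0098,0.002,0,10, 0,0,0,-0.0098,0.002,0,10, 0,0,0,-0.0098,0.002,0,10, 0,0,0,-0.0098,0.002,0,10, 0,0,0,-0.0098,0.002,0,10, 0,0,0,-0.0098,0.002,0,10, 0,0,0,-0.0098,0.002,0,10, 0,0,0,-0.0098,0.002,0,10, 0,0,0,-0.0098,0.002,0,10, 0,0,0,-0.0098,0.002,0,10, 0,0,0,-0.0098,0.002,0,10, 0,0,0,-0.0098,0.002,0,10, 0,0,0,-0.0049,0.001,0,10, 0,0,0,0,0,0,10]'
python3 -m crank '[0,0,0,0,-0.01,0,10, 0,0,0,0,-0.015,0,10, 0,0,0,0,-0.02,0,10, 0,0,0,0,-0.02,0,10, 0,0,0,0,-0.02,0,10, 0,0,0,0,-0.02,0,10, 0,0,0,0,-0.02,0,10, 0,0,0,0,-0.02,0,10, 0,0,0,0,-0.02,0,10, 0,0,0,0,-0.015,0,10, 0,0,0,0,0,-0.01,10, 0,0,0,0,0,-0.008,10, 0,0,0,0,0,-0.004,10, 0,0,0,0,0,-0.003,10, 0,0,0,0,0,-0.0015,10, 0,0,0,0,0,0,10, 0,0,0,0,0,0,10]'
python3 - <<'E'
from h import *
p=observe();print(p["position"],p["ft_force"])
w=get_image("wrist")["frame"];s=get_image("scene")["frame"]
cv2.imwrite("pics/both7.png",np.vstack([cv2.resize(w,(400,300)),s[180:480,180:580]])[:,:,::-1])
E
```

```text
time_s: 16.8
position: [0.3522, 0.3112, 0.1074]
tool_rot: [[0.98, -0.201, -0.0], [-0.201, -0.98, -0.0], [-0.0, 0.0, -1.0]]
ft_force: [0.7, -0.6, -1.1]
grip_width: 0.0189
time_s: 18.5
position: [0.3529, 0.1312, 0.0809]
tool_rot: [[0.98, -0.201, 0.0], [-0.201, -0.98, -0.0], [0.0, -0.0, -1.0]]
ft_force: [0.7, -0.1, -1.4]
grip_width: 0.019
[0.35294168 0.13117044 0.08091989] [ 0.65004333 -0.12195068 -1.39517011]
```

View pics/both7.png

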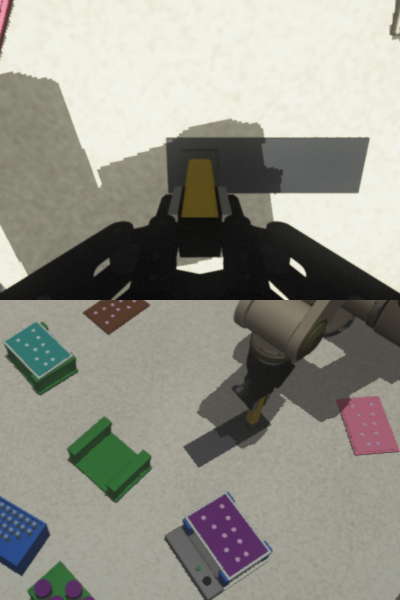

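The blade is out and hovering just above open bench, with force still equal to the lifter's weight. I'll lower it by feel.

```bash
python3 -m crank '[0,0,0,0,0,-0.0005,10, 0,0,0,0,0,-0.0005,10, 0,0,0,0,0,0,10, 0,0,0,0,0,0,10]'; python3 -m crank '[0,0,0,0,0,-0.0005,10, 0,0,0,0,0,0,10, 0,0,0,0,0,0,10]'
```

```text
time_s: 19.0
position: [0.353, 0.1312, 0.0808]
tool_rot: [[0.979, -0.202, 0.001], [-0.202, -0.979, 0.0], [0.001, -0.0, -1.0]]
ft_force: [-4.0, 1.0, 19.6]
grip_width: 0.0189
time_s: 19.3
position: [0.353, 0.1312, 0.0808]
tool_rot: [[0.979, -0.202, 0.002], [-0.202, -0.979, 0.0], [0.002, -0.001, -1.0]]
ft_force: [-7.0, 0.6, 30.3]
grip_width: 0.0189
```

Contact is made and it presses somewhat, so I'll back off 1 mm, open slowly, and rise.

```bash
python3 -m crank '[0,0,0,0,0,0.001,10, 0,0,0,0,0,0,10, 0,0,0,0,0,0,30, 0,0,0,0,0,0,60, 0,0,0,0,0,0,100, 0,0,0,0,0,0,100, 0,0,0,0,0,0,100, 0,0,0,0,0,0,100, 0,0,0,0,0,0.01,100, 0,0,0,0,0,0.03,100, 0,0,0,0,0,0.04,100, 0,0,0,0,0,0.04,100, 0,0,0,0,0,0.04,100, 0,0,0,0,0,0,100, 0,0,0,0,0,0,100, 0,0,0,0,0,0,100]'
python3 - <<'E'
from h import *
for n in("scene","top"):
    d=get_image(n)
    for c in blobs(d,(135,80,40),(165,255,255),{"scene":(340,350,455,476),"top":(140,150,222,212)}[n],300)[:1]: print(n,rect(d,c,.055))
    for c in blobs(d,(80,100,60),(95,255,255),{"scene":(180,195,260,275),"top":(340,160,405,212)}[n],300)[:1]: print(n,"teal",rect(d,c,.055))
w=get_image("wrist")["frame"];s=get_image("scene")["frame"]
cv2.imwrite("pics/both8.png",np.vstack([cv2.resize(w,(400,300)),s[180:480,180:580]])[:,:,::-1])
E
```

```text
time_s: 20.9
position: [0.3523, 0.131, 0.2392]
tool_rot: [[0.979, -0.202, -0.002], [-0.202, -0.979, -0.0], [-0.002, 0.001, -1.0]]
ft_force: [-0.5, -0.4, -0.8]
grip_width: 0.0855
scene [584.7 263.2 120.   79.6  78.1]
scene teal [ 572.  -280.1  119.3   79.4   87.8]
top [584.  261.7 120.7  80.7  78.2]
top teal [ 570.7 -281.8  120.7   81.4   87.5]
```

View pics/both8.png

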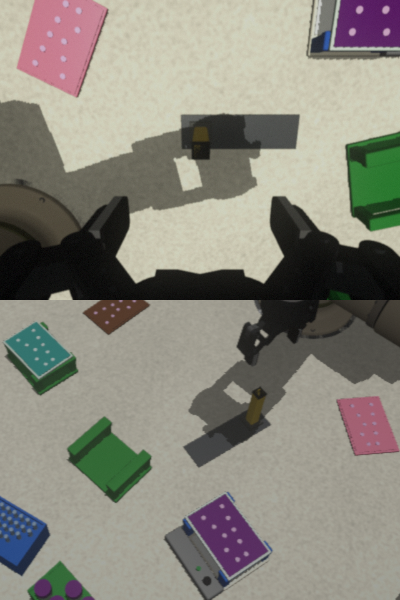

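The lifter stands flat on clear bench, the gripper is free, and the plate sits on the stand.

```bash
python3 -c "
from rig import *
print(close_job())"
```

```text
the job is handed in; nothing more can be done
None
```

I moved the purple plate from its green rack to the blue viewing stand with the lifter, put the lifter back flat on the bench, and handed the job in at about 21 s of the 69 s allowed. `close_job()` gives no verdict, so what follows is from my own measurements.

- **Plate on the stand:** The last pictures put it at about (0.584, 0.262) with yaw -11.8°. I had measured the stand at about (0.584, 0.2625) with yaw -11.7°, so it is about 1 mm off centre and square. The two cameras differed by 1.5 mm on the plate and about 3.5 mm on the stand, still well inside the tolerance.
- **Carrying:** The lifter held the plate level at about 93 mm, above the 70 mm needed, for over 2 s. I did not read the contact force directly; the wrist force changed by about the plate's weight.
- **Lifter:** It lies flat on open bench, clear of the plate and the stand, with the gripper free above it. I pressed it onto the bench with about 30 N at the wrist, then backed off 1 mm before letting go.
- **Teal plate:** It has not moved, to within 0.2 mm. In the pictures the gripper stayed well clear of both plates.

No check failed.

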